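# Lid cut-out check on a UV curing box

## Task

Check the lid cut-out of the UV curing box: with its amber lid still shut, take the blue and green pen meter from its cradle, push it upright and fully home into the brass-ringed probe port on the console, and let go of it. Then take the lid by its red knob, raise it to 40 degrees and keep holding it there, still, with the pen in its port, so that the reading can be taken: the lid would fall shut, so your program finishes while the gripper is still holding it. Do not open the lid while the pen is out of the port, do not tip the pen over, and leave the other things on the bench where they are.

Things in the scene. Friction and masses are not known exactly. Their poses are not given: they have to be found in the camera images.
- curing_box: White UV curing box fixed to the bench: a chamber 260 mm deep (its x) by 240 mm wide (its y) by 100 mm high, shut by a lid, and a grey control console beside it on its -y side, 106 mm wide, 260 mm deep and 80 mm high, centred 173 mm from the chamber's centre. Origin: centre of the chamber's underside, on the bench. Its x points from the front (knob side) to the hinge at the back, its z up; stands turned up to 0.2 rad either way.
- lid (a joint): Hinge angle of the lid in rad: 0 shut, positive as its front edge rises, 0.698 is 40 degrees, stop at 1.9. The lid (about 0.5 kg, amber window in a black rim, 255 mm from hinge to front edge, 240 mm wide, 22 mm thick, top 122 mm above the bench when shut) turns freely and falls shut when let go below about 80 degrees.
- lid_hinge (a point): Middle of the lid's hinge line, which runs along the box's y: at (125, 0, 100) mm in the box's frame; does not move with the lid.
- lid_knob (a point): Red ball knob, 32 mm diameter, on a 12 mm steel stem on the lid near its front edge. This point: the ball's centre, 34 mm above the lid's top face; with the lid shut it lies 225 mm in front of the hinge line and 56 mm above it (156 mm above the bench). Turns with the lid. The rules call this ball lid_c0.
- probe_port (a point): Centre of the mouth of the probe port, level with the console's top 80 mm above the bench, at (-30, -173, 80) mm in the box's frame: an upright round hole of 11.5 mm diameter and 34 mm deep with a 2 mm chamfer and a brass ring round it.
- pen: Pen meter (70 g, 114 mm long), standing upright in its cradle at the start. Origin: the lower end of its tip; z points up along it. From the origin: brass tip of 10 mm diameter up to 32 mm (its end chamfered 2 mm), a black collar of 22 mm diameter from 32 to 36 mm, green grip of 20 mm diameter from 36 to 82 mm, blue body of 20 mm diameter from 82 to 114 mm. Fully home, the collar rests on the console's top.
- cradle: Grey square cradle 70 x 70 mm (rubber foot 78 x 78 mm), 45 mm high, fixed to the bench, to the left or the right of the curing box, with an upright hole of 12.5 mm in its middle, in which the pen stands with its collar on the cradle's top. Origin: centre of its underside.
- insert_jar: Bystander: clear jar of brass inserts with a black cap, 64 mm diameter, 69 mm high, on the other side of the curing box from the cradle. Origin: centre of its underside.
- alcohol_bottle: Bystander: white bottle with a blue cap, 60 mm diameter, 150 mm high. Origin: centre of its underside.
- printed_frame: Bystander: white printed frame with a plywood panel, 200 x 150 x 18 mm, lying flat. Origin: centre of its underside.
- screwdriver: Bystander: yellow screwdriver, 170 mm long, lying in front of the box.
- calipers: Bystander: steel calipers, 200 mm long, lying in front of the box.
- pliers: Bystander: black and yellow pliers, 180 mm long, lying at the right.
- printed_bracket: Bystander: white printed angle bracket, 40 x 35 x 35 mm, right of the console. Origin: centre of its underside.
There are look-alikes about, which are no part of the job. What is meant by the pen is not purple, and is the smaller of those in its own colour.

How it is judged:
On the way:
1. with the lid shut, the pen stands fully home in the probe port and has been let go (z of pen in the frame of probe_port below -0.027 m and horizontal distance between pen and probe_port below 0.004 m and angle between pen's own z axis and vertical below 0.1 rad and value of joint lid below 0.05 rad and contact force between the fingers and pen below 0.05 N), for 0.2 s.
At the end, for the whole second after the job is handed in: Lid at 40 degrees within 5, still, held by the fingers on the red knob (over 0.5 N); the pen, untouched, in the port with its tip 27 mm or more below the mouth, within 4 mm of the axis and 0.1 rad of upright; every bystander within 30 mm of its start (value of joint lid between 0.611 and 0.785 rad and velocity of joint lid between -0.05 and 0.05 rad/s and contact force between the fingers and lid_c0 above 0.5 N and contact force between the arm and pen below 0.05 N and z of pen in the frame of probe_port below -0.027 m and horizontal distance between pen and probe_port below 0.004 m and angle between pen's own z axis and vertical below 0.1 rad and distance of each of insert_jar, alcohol_bottle, printed_frame, screwdriver, calipers, pliers, printed_bracket from where it was at the start of the episode below 0.03 m); the arm keeps its last pose, push and grip.
It fails at once if the lid is opened (more than 5 degrees) while the pen is not in the probe port (value of joint lid above 0.09 rad and (z of pen in the frame of probe_port above -0.02 m or horizontal distance between pen and probe_port above 0.01 m)).
It fails at once if the pen is tipped over (angle between pen's own z axis and vertical above 0.7 rad).
It fails at once if a bystander is pushed away by more than 30 mm (distance of any of insert_jar, alcohol_bottle, printed_frame, screwdriver, calipers, pliers, printed_bracket from where it was at the start of the episode above 0.03 m).
It also fails if it takes over 67 s, if anything falls off the work surface, if the arm or the gripper's body presses on something with over 40 N, if the wrist force passes 120 N, or if a joint passes its speed limit or range.

## Robot

A 6-joint arm with a two-finger parallel gripper is mounted at the origin on the work surface. World frame = base frame: x ahead of the robot, y to its left, z up, the work surface at z = 0. Lengths are in m, angles in rad, forces in N, time in s.
With the tool pointing down it reaches from about 0.375 to 0.9 m from the base axis. Payload 3.1 kg.
Tool frame: the origin (TCP) lies midway between the tips of the shut fingers; the grasp point (between the pads) lies 19 mm behind it (manip.grasp_offset is the distance from the TCP to the grasp point, in m); z points along the fingers, y is the line along which they close (so a half turn about z gives the same grasp; the last joint's range is limited). The gripper opens to 85 mm and grips with 20 to 120 N. Pads are 22 mm wide; open, the fingers measure 114 mm over their backs; the gripper's body (76 mm by 85 mm) begins 54 mm behind the grasp point. The pads swing forward as they close: fully open they stand 13 mm farther back than shut.
Start: joints at [0.939, 0.527, 1.433, -0, 1.181, -0.178], TCP at [0.274, 0.562, 0.231] pointing down, gripper open.
Joint ranges: [-3.08, 3.08], [-0.75, 2.2], [0.22, 2.44], [-1.43, 4.57], [0, 2.65], [-2.85, 2.85]. Speed limits (rad/s): [2.79, 2.79, 3.14, 3.14, 3.14, 3.14].

## Interface

Orientations are given as a unit quaternion [x, y, z, w].
In Python, from station import sensors, cams, order, manip gives the robot as it stands.
- The arm moves only by the tool move_arm, never from a script. Its argument "targets" is a list of rows, each an object of numbers: "dx", "dy", "dz": the shift along the world's x, y, z normalised to -1 to 1, where 1 is 25 mm; "rx", "ry", "rz": the turn, a rotation vector about the world's x, y, z normalised to -1 to 1, where 1 is 30 degrees. A call has exactly 10 rows; each row shifts and turns the commanded pose from where the row before left it; what a row does not reach is not made up. A row lasts 1/8 s, in which the tool goes at most 62.5 mm and 10.7 degrees, less where a joint would pass 70% of its speed; a pose out of reach is approached as far as the arm can. A call with a number of a shift or a turn outside -1 to 1 is refused whole. A call with a gripper value outside its range is refused whole. "claw" is the opening in per cent of the stroke, from 0 (shut) to 100 (fully open), set as the call begins (left out, the last holds). The fingers move at their own pace and stop on an object; "newtons" is the grip in N (left out, the last holds). Time passes only in rows, so rows that do not move let the fingers close, or fill a call up. It gives the time, the measured TCP pose, the force, the opening and the grip force at its end, in the units of the state.
- sensors.sense(): the state, without advancing time (a new reading comes with each control period).
- cams.snapshot(name): name is "scene" or "top" or "wrist"; returns the picture (420x560x3 uint8, red, green, blue); there is no depth.
- cams.camera_model(name): a dict with "fx", "fy", "cx", "cy" (pixels), "extrinsics" (4x4, takes a point from world to camera coordinates). Camera axes: x right, y down, z forward; pixel columns grow to the right and rows downward; lengths in m; the calibration is good to about 2 mm. A picture is of the moment at which its call begins: read the wrist's pose just before it. camera_model takes no time and is no camera call; for the wrist camera it gives the pose at the moment of the call.
- order.sign_off(): hands the job in; it is judged then, once.
The state is a dict: "t": time; "q": joint angles; "qd": joint speeds; "tau": joint torques, N m; "tcp_pos": TCP position; "tool_rot": TCP orientation; "force": force on the tool from outside, world axes, zero at the start; "ft_torque": the same for the moment, N m; "finger_gap": opening from 0.0 (shut) to 1.0 (fully open); "gripper_force": force on a finger pad.
Only numpy, scipy, OpenCV 4.12 (cv2) and the standard library are available. Lean on these libraries where they do the work, as an engineer would, in place of code of your own. Each camera call takes 0.05 s, during which the arm holds its last target. There are 200 camera calls.

## Working session

There is one attempt and no reset: what is moved stays moved. The work goes in short steps, Python scripts to look and compute and a tool call to move; the robot and the scene stay as the last step left them, time stands still between calls to the robot, and variables do not carry over. Pictures are saved under pics/ and viewed, at most 10 in all, crops included, and the job is handed in when it is done.

Besides the shell and the picture viewer there is one more tool, called after "Request:" as name(argument=value, ...) on one line, values as JSON. move_arm: Moves the arm, as the interface text tells. Scaled input: -1 to 1 covers 25 mm each way for a shift and 30 degrees each way for a turn. Its arguments: {"type":"object","properties":{"targets":{"type":"array"},"claw":{"type":"number"},"newtons":{"type":"number"}},"required":["targets"]}

```bash
mkdir -p pics; ls; cat > h.py <<'E'
import numpy as np, cv2
from station import sensors, cams, order, manip
def snap(n,f):
    im=cams.snapshot(n); cv2.imwrite('pics/'+f,im[:,:,::-1]); return im
def ray(n,u,v,m=None):
    m=m or cams.camera_model(n); E=np.array(m['extrinsics']); R,t=E[:3,:3],E[:3,3]
    d=R.T@np.array([(u-m['cx'])/m['fx'],(v-m['cy'])/m['fy'],1]); return -R.T@t,d
def onz(n,u,v,z,m=None):
    o,d=ray(n,u,v,m); return o+d*(z-o[2])/d[2]
def proj(n,p,m=None):
    m=m or cams.camera_model(n); E=np.array(m['extrinsics']); c=E[:3,:3]@np.array(p)+E[:3,3]
    return m['fx']*c[0]/c[2]+m['cx'],m['fy']*c[1]/c[2]+m['cy']
E
python3 - <<'E'
from h import *
a=snap('top','top0.png'); b=snap('scene','scene0.png')
for n in('top','scene','wrist'): 
    o,_=ray(n,0,0); print(n,o,cams.camera_model(n)['fx'])
s=sensors.sense(); print(s['t'],s['tcp_pos'],s['tool_rot'],manip.grasp_offset)
E
```

```text
pics
top [ 0.32068076 -0.02763818  1.18590743] 384.21040452127806
scene [1.08995562 0.331848   0.86356893] 385.3684794325007
wrist [0.21063039 0.59204418 0.37266756] 355.3187594746261
0.1 [0.27355941 0.56121699 0.23043096] [ 2.24950423e-01  9.74369703e-01 -9.12401910e-04 -3.95787263e-04] 0.0187
```

View pics/top0.png

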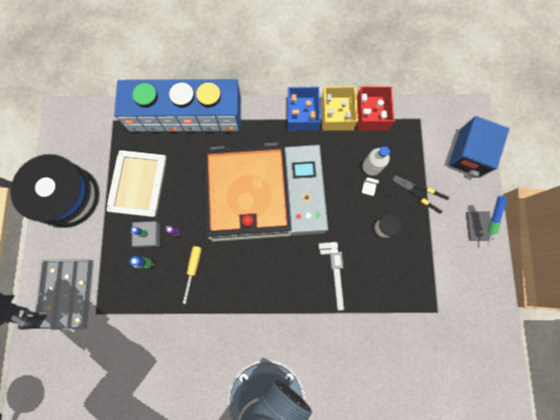

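View pics/scene0.png

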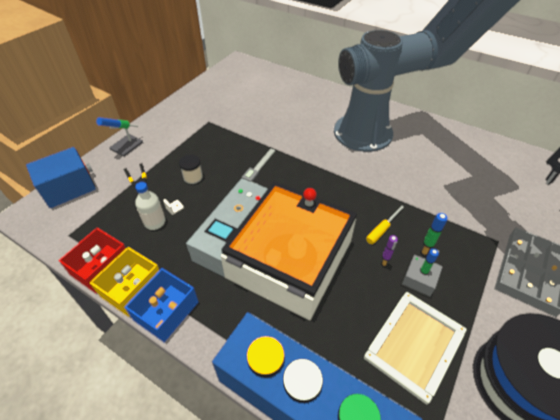

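The top view shows these possible pens:
- Blue/green pen in the grey cradle at (138,231).
- Larger blue/green pen at (137,262).
- Purple pen at (173,231).
- Blue/green tool on a stand at the far right, (498,215).

I choose the one in the cradle. The red knob is at (248,220) and the brass port is near (307,197). Next is one close crop and the measurements.

```bash
python3 - <<'E'
from h import *
a=cv2.imread('pics/top0.png'); b=cv2.imread('pics/scene0.png')
c1=cv2.resize(a[205:280,110:200],None,fx=4.4,fy=4.4,interpolation=cv2.INTER_CUBIC)
c2=cv2.resize(a[140:240,200:332],None,fx=3,fy=3,interpolation=cv2.INTER_CUBIC)
c3=cv2.resize(b[205:300,370:460],None,fx=4,fy=4,interpolation=cv2.INTER_CUBIC)
W=np.zeros((600,800,3),np.uint8); W[:300,:396]=c2; W[:380,400:760]=c3; W[300:600,:396]=c1[:300,:396]
cv2.imwrite('pics/crop.png',W)
def blobs(im,lo,hi,roi,mn=8):
    h=cv2.cvtColor(im,cv2.COLOR_BGR2HSV); m=cv2.inRange(h,lo,hi); k=np.zeros_like(m); x0,y0,x1,y1=roi; k[y0:y1,x0:x1]=m[y0:y1,x0:x1]
    n,_,st,ce=cv2.connectedComponentsWithStats(k); return [(st[i].tolist(),ce[i].round(1).tolist()) for i in range(1,n) if st[i][4]>=mn]
R=((0,180,90),(4,255,255)); B=((100,120,50),(125,255,255))
print('knob top',blobs(a,*R,(230,205,265,235))); print('knob sc',blobs(b,*R,(295,180,325,205)))
print('blue top',blobs(a,*B,(125,220,160,275))); print('blue sc',blobs(b,*B,(420,205,455,270)))
h=cv2.cvtColor(a,cv2.COLOR_BGR2HSV)
m=cv2.inRange(h,(5,150,120),(22,255,255)); k=np.zeros_like(m); k[140:245,200:295]=m[140:245,200:295]
c=max(cv2.findContours(k,0,2)[0],key=cv2.contourArea); r=cv2.minAreaRect(c); print('amber',r)
for q in cv2.boxPoints(r): print(onz('top',*q,.122).round(4))
print('brass',blobs(a,((8,60,60),(30,255,255))[0],(30,255,255),(295,185,320,210),4))
E
```

```text
knob top [([243, 217, 8, 9, 22], [245.4, 221.5])]
knob sc [([304, 188, 12, 12, 120], [309.5, 193.6])]
blue top [([131, 227, 10, 7, 40], [136.0, 230.4]), ([129, 256, 16, 10, 95], [137.0, 260.7])]
blue sc [([432, 213, 15, 19, 179], [438.5, 222.9]), ([426, 248, 13, 15, 113], [431.5, 256.1])]
amber ((226.7843780517578, 172.46212768554688), (52.63522720336914, 104.93923950195312), 42.236141204833984)
[0.5785 0.2644 0.122 ]
[0.8156 0.0665 0.122 ]
[ 0.7039 -0.0487  0.122 ]
[0.4764 0.1503 0.122 ]
brass [([302, 193, 9, 9, 47], [306.2, 197.0])]
```

View pics/crop.png

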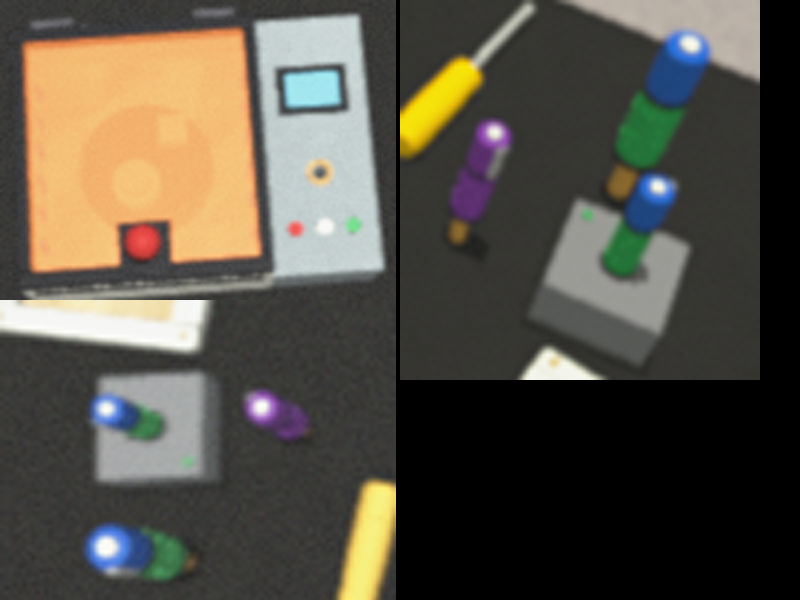

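The crop confirms the cradle pen as the slim blue/green one. The free-standing blue/green pen is bigger and the third is purple. In top-view pixels, the pen's cap is at (134.3,229.5), the knob at (247.7,220.3) and the port at (306.3,197.3).

```bash
python3 - <<'E'
from h import *
def tri(pt,ps):
    A=[];b=[]
    for n,p in(('top',pt),('scene',ps)):
        o,d=ray(n,*p); d/=np.linalg.norm(d); M=np.eye(3)-np.outer(d,d); A.append(M); b.append(M@o)
    return np.linalg.solve(sum(A),sum(b))
print('pen top',onz('top',134.3,229.5,.127),onz('scene',434.2,251.5,.127),tri((134.3,229.5),(434.2,251.5)))
K=onz('top',247.7,220.3,.156); print('knob',K,onz('scene',309.5,193.6,.156),tri((247.7,220.3),(309.5,193.6)))
P=onz('top',306.3,197.3,.08); print('port',P)
v=(P-K)[:2]; print('dist',np.linalg.norm(v),np.hypot(.07,.173),'yaw',np.arctan2(v[1],v[0])-np.arctan2(-.173,.07))
cs=[onz('top',200+x/3,140+y/3,.122) for x,y in((30,271),(23,42),(244,29),(262,258))]
for c in cs: print(c.round(4))
for i,j in((0,1),(3,2)): d=cs[j]-cs[i]; print(np.linalg.norm(d),np.arctan2(d[1],d[0]))
# cradle top
print('cradle',[onz('top',110+x/4.4,205+(y-300)/4.4,.045).round(4) for x,y in((95,377),(203,372),(207,480),(96,482))])
print('other pen top',onz('top',134.5,261.5,.15),'purple',onz('top',169,229,.1), 'box back', onz('top',240,118,.1))
E
```

```text
pen top [0.47524148 0.36271874 0.127     ] [0.47432745 0.36507999 0.127     ] [0.47493867 0.36396757 0.12694574]
knob [0.49474829 0.04558554 0.156     ] [0.49271081 0.04713064 0.156     ] [0.49408696 0.04653359 0.15707104]
port [ 0.57558168 -0.12140161  0.08      ]
dist 0.18552290108582242 0.18662529303392936 yaw 0.0663357468154735
[0.4726 0.1529 0.122 ]
[0.6968 0.1667 0.122 ]
[ 0.709  -0.0481  0.122 ]
[ 0.4838 -0.063   0.122 ]
0.2245893975294949 0.06115777011848315
0.22566108195071846 0.06601534797993856
cradle [array([0.5085, 0.4026, 0.045 ]), array([0.5116, 0.329 , 0.045 ]), array([0.4378, 0.3218, 0.045 ]), array([0.4368, 0.3967, 0.045 ])]
other pen top [0.38566151 0.34744482 0.15      ] purple [0.48015294 0.27374763 0.1       ] box back [0.819104 0.076145 0.1     ]
```

Request:
move_arm(targets=[{"dx": 0.8, "dy": -0.8, "rz": 0.1}, {"dx": 0.8, "dy": -0.8, "rz": 0.1}, {"dx": 0.8, "dy": -0.8, "rz": 0.1}, {"dx": 0.8, "dy": -0.8, "rz": 0.1}, {"dx": 0.8, "dy": -0.8, "rz": 0.1}, {"dx": 0.8, "dy": -0.8, "rz": 0.1}, {"dx": 0.8, "dy": -0.8, "rz": 0.1}, {"dx": 0.8, "dy": -0.8, "rz": 0.1}, {"dx": 0.8, "dy": -0.8, "rz": 0.1}, {"dx": 0.8, "dy": -0.7, "rz": 0.1}], claw=60, newtons=30)

```text
schema error: expected keys dx, dy, dz, rx, ry, rz
```

```bash
python3 - <<'E'
from h import *
s=sensors.sense(); print(s['t'],s['q'],s['tcp_pos'],s['tool_rot'],s['finger_gap'])
m=cams.camera_model('wrist'); im=snap('wrist','w1.png'); print(proj('wrist',(.475,.364,.127),m),proj('wrist',(.475,.364,.045),m)); np.save('m1.npy',m)
E
```

```text
0.1 [ 9.38505462e-01  5.28361887e-01  1.43379770e+00  8.36436144e-06
  1.18142215e+00 -1.78509511e-01] [0.27355941 0.56121699 0.23043096] [ 2.24950423e-01  9.74369703e-01 -9.12401910e-04 -3.95787263e-04] 0.9978501944680359
(np.float64(184.14765689644918), np.float64(488.03913365473767)) (np.float64(202.7059431495559), np.float64(415.2580256439294))
```

View pics/w1.png

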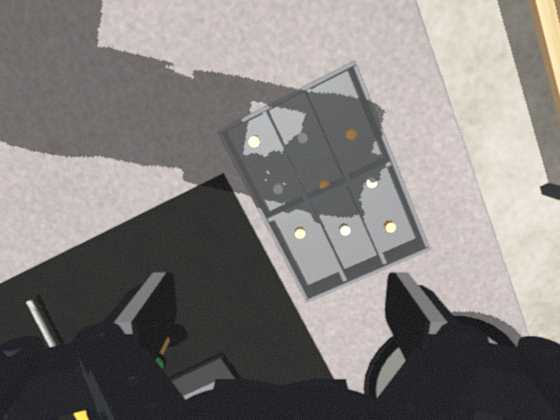

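The refused call left the arm at its start pose, so this picture shows only the fastener tray. I'll resend with all six keys.

Request:
move_arm(targets=[{"dx": 0.8, "dy": -0.8, "dz": 0, "rx": 0, "ry": 0, "rz": 0.1}, {"dx": 0.8, "dy": -0.8, "dz": 0, "rx": 0, "ry": 0, "rz": 0.1}, {"dx": 0.8, "dy": -0.8, "dz": 0, "rx": 0, "ry": 0, "rz": 0.1}, {"dx": 0.8, "dy": -0.8, "dz": 0, "rx": 0, "ry": 0, "rz": 0.1}, {"dx": 0.8, "dy": -0.8, "dz": 0, "rx": 0, "ry": 0, "rz": 0.1}, {"dx": 0.8, "dy": -0.8, "dz": 0, "rx": 0, "ry": 0, "rz": 0.1}, {"dx": 0.8, "dy": -0.8, "dz": 0, "rx": 0, "ry": 0, "rz": 0.1}, {"dx": 0.8, "dy": -0.8, "dz": 0, "rx": 0, "ry": 0, "rz": 0.1}, {"dx": 0.8, "dy": -0.8, "dz": 0, "rx": 0, "ry": 0, "rz": 0.1}, {"dx": 0.8, "dy": -0.7, "dz": 0, "rx": 0, "ry": 0, "rz": 0.1}], claw=60, newtons=30)

```text
t: 1.4
tcp_pos: [0.4743, 0.3633, 0.231]
tool_rot: [-0.036, 0.999, -0.0, -0.0]
force: [-0.2, 0.4, 0.0]
finger_gap: 0.598
gripper_force: 0.0
```

```bash
python3 - <<'E'
from h import *
s=sensors.sense(); print(s['t'],s['q'],s['tcp_pos'],s['tool_rot'],s['finger_gap'])
m=cams.camera_model('wrist'); im=snap('wrist','w2.png'); print(proj('wrist',(.475,.364,.127),m),proj('wrist',(.475,.364,.045),m)); np.save('m2.npy',m)
E
```

```text
1.4 [ 4.66810541e-01  4.90920570e-01  1.50366904e+00  6.95926849e-06
  1.14786602e+00 -1.17533672e+00] [0.47430982 0.36333423 0.23097534] [-3.56664688e-02  9.99363656e-01 -1.77437276e-04 -3.93328249e-04] 0.5976556921089402
(np.float64(281.57294359962975), np.float64(212.39263162830355)) (np.float64(281.1851961082483), np.float64(188.3019783331934))
```

View pics/w2.png

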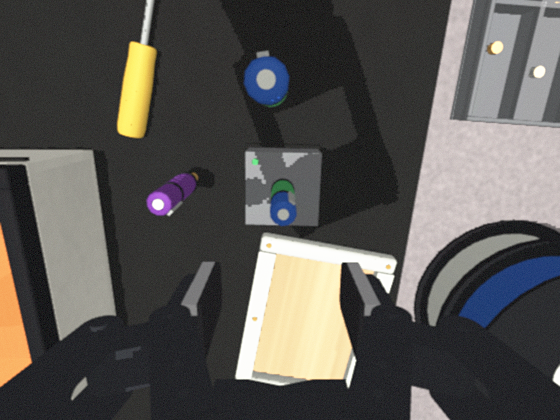

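The cradle pen's top is at about (283.5,214), within 2 px of the prediction. The purple pen is at (170,193) and the big pen at (266,80), so the fingers have clearance.

```bash
python3 - <<'E'
from h import *
m=np.load('m2.npy',allow_pickle=True).item()
im=cv2.imread('pics/w2.png'); h=cv2.cvtColor(im,cv2.COLOR_BGR2HSV)
k=np.zeros(h.shape[:2],np.uint8); k[195:230,265:302]=cv2.inRange(h,(95,60,50),(130,255,255))[195:230,265:302]|cv2.inRange(h,(0,0,140),(179,90,255))[195:230,265:302]
c=max(cv2.findContours(k,0,2)[0],key=cv2.contourArea); print(cv2.boundingRect(c),cv2.minEnclosingCircle(c))
print(onz('wrist',283.5,213.5,.127,m),onz('wrist',283,186,.049,m))
E
```

```text
(265, 195, 32, 32) ((278.22613525390625, 211.1887969970703), 18.413623809814453)
[0.47572901 0.3654488  0.127     ] [0.47183799 0.36544534 0.049     ]
```

Request:
move_arm(targets=[{"dx": 0.04, "dy": 0.07, "dz": -0.7, "rx": 0, "ry": 0, "rz": 0}, {"dx": 0, "dy": 0, "dz": -0.7, "rx": 0, "ry": 0, "rz": 0}, {"dx": 0, "dy": 0, "dz": -0.7, "rx": 0, "ry": 0, "rz": 0}, {"dx": 0, "dy": 0, "dz": -0.7, "rx": 0, "ry": 0, "rz": 0}, {"dx": 0, "dy": 0, "dz": -0.7, "rx": 0, "ry": 0, "rz": 0}, {"dx": 0, "dy": 0, "dz": -0.7, "rx": 0, "ry": 0, "rz": 0}, {"dx": 0, "dy": 0, "dz": -0.7, "rx": 0, "ry": 0, "rz": 0}, {"dx": 0, "dy": 0, "dz": -0.55, "rx": 0, "ry": 0, "rz": 0}, {"dx": 0, "dy": 0, "dz": 0, "rx": 0, "ry": 0, "rz": 0}, {"dx": 0, "dy": 0, "dz": 0, "rx": 0, "ry": 0, "rz": 0}])

```text
t: 2.7
tcp_pos: [0.4754, 0.3662, 0.0954]
tool_rot: [-0.035, 0.999, 0.0, 0.0]
force: [0.1, -0.7, 0.1]
finger_gap: 0.602
gripper_force: 0.0
```

Request:
move_arm(targets=[{"dx": 0, "dy": 0, "dz": 0, "rx": 0, "ry": 0, "rz": 0}, {"dx": 0, "dy": 0, "dz": 0, "rx": 0, "ry": 0, "rz": 0}, {"dx": 0, "dy": 0, "dz": 0, "rx": 0, "ry": 0, "rz": 0}, {"dx": 0, "dy": 0, "dz": 0, "rx": 0, "ry": 0, "rz": 0}, {"dx": 0, "dy": 0, "dz": 0, "rx": 0, "ry": 0, "rz": 0}, {"dx": 0, "dy": 0, "dz": 0, "rx": 0, "ry": 0, "rz": 0}, {"dx": 0, "dy": 0, "dz": 0, "rx": 0, "ry": 0, "rz": 0}, {"dx": 0, "dy": 0, "dz": 0, "rx": 0, "ry": 0, "rz": 0}, {"dx": 0, "dy": 0, "dz": 0, "rx": 0, "ry": 0, "rz": 0}, {"dx": 0, "dy": 0, "dz": 0, "rx": 0, "ry": 0, "rz": 0}], claw=0, newtons=30)

```text
t: 3.95
tcp_pos: [0.4754, 0.3662, 0.0958]
tool_rot: [-0.035, 0.999, 0.0, 0.001]
force: [0.1, -0.3, 5.1]
finger_gap: 0.226
gripper_force: 29.6
```

Request:
move_arm(targets=[{"dx": 0, "dy": 0, "dz": 0.3, "rx": 0, "ry": 0, "rz": 0}, {"dx": 0, "dy": 0, "dz": 0.8, "rx": 0, "ry": 0, "rz": 0}, {"dx": 0, "dy": 0, "dz": 0.9, "rx": 0, "ry": 0, "rz": 0}, {"dx": 0, "dy": 0, "dz": 0.9, "rx": 0, "ry": 0, "rz": 0}, {"dx": 0, "dy": 0, "dz": 0.9, "rx": 0, "ry": 0, "rz": 0}, {"dx": 0, "dy": 0, "dz": 0.9, "rx": 0, "ry": 0, "rz": 0}, {"dx": 0, "dy": 0, "dz": 0.9, "rx": 0, "ry": 0, "rz": 0}, {"dx": 0, "dy": 0, "dz": 0.9, "rx": 0, "ry": 0, "rz": 0}, {"dx": 0, "dy": 0, "dz": 0.9, "rx": 0, "ry": 0, "rz": 0}, {"dx": 0, "dy": 0, "dz": 0.2, "rx": 0, "ry": 0, "rz": 0}])

```text
t: 5.2
tcp_pos: [0.4753, 0.3663, 0.2863]
tool_rot: [-0.035, 0.999, 0.001, 0.001]
force: [-0.5, -0.2, -1.1]
finger_gap: 0.223
gripper_force: 29.5
```

```bash
python3 - <<'E'
from h import *
s=sensors.sense(); print(s['t'],s['tcp_pos'],s['tool_rot'],s['finger_gap'],s['force'])
m=cams.camera_model('wrist'); im=snap('wrist','w3.png'); np.save('m3.npy',m)
for z in(-.08,-.05,.033):print(proj('wrist',s['tcp_pos']+np.array([0,0,z]),m))
E
```

```text
5.2 [0.47529636 0.36626849 0.28632241] [-3.49312512e-02  9.99389020e-01  5.26239370e-04  1.05687683e-03] 0.22339245097767532 [-0.51749973 -0.24381163 -1.10200959]
(np.float64(280.6396964927807), np.float64(221.07502223111015))
(np.float64(280.8101653995738), np.float64(236.90507540104952))
(np.float64(281.69211917359786), np.float64(318.8049092116645))
```

View pics/w3.png

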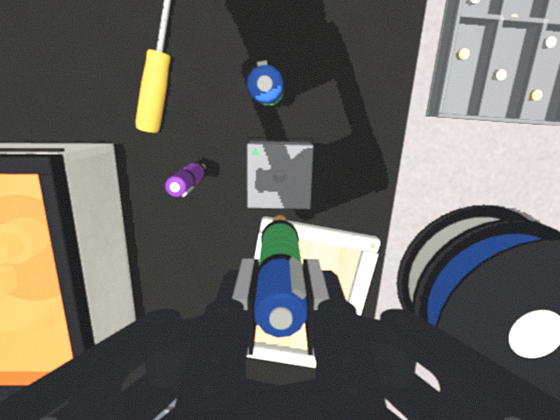

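The pen is held upright: tip at (280,220), top at (281,318), both where an on-axis pen should project, and the cradle is empty. Next I carry it across to above the port.

Request:
move_arm(targets=[{"dx": 0.2, "dy": -0.5, "dz": 0, "rx": 0, "ry": 0, "rz": 0}, {"dx": 0.2, "dy": -1, "dz": 0, "rx": 0, "ry": 0, "rz": 0}, {"dx": 0.2, "dy": -1, "dz": 0, "rx": 0, "ry": 0, "rz": 0}, {"dx": 0.2, "dy": -1, "dz": 0, "rx": 0, "ry": 0, "rz": 0}, {"dx": 0.2, "dy": -1, "dz": 0, "rx": 0, "ry": 0, "rz": 0}, {"dx": 0.2, "dy": -1, "dz": 0, "rx": 0, "ry": 0, "rz": 0}, {"dx": 0.2, "dy": -1, "dz": 0, "rx": 0, "ry": 0, "rz": 0}, {"dx": 0.2, "dy": -1, "dz": 0, "rx": 0, "ry": 0, "rz": 0}, {"dx": 0.2, "dy": -1, "dz": 0, "rx": 0, "ry": 0, "rz": 0}, {"dx": 0.2, "dy": -1, "dz": 0, "rx": 0, "ry": 0, "rz": 0}])

```text
t: 6.5
tcp_pos: [0.5242, 0.1267, 0.2836]
tool_rot: [-0.035, 0.999, -0.0, -0.002]
force: [-0.3, 0.3, -0.6]
finger_gap: 0.22
gripper_force: 29.5
```

Request:
move_arm(targets=[{"dx": 0.2, "dy": -1, "dz": 0, "rx": 0, "ry": 0, "rz": 0}, {"dx": 0.2, "dy": -1, "dz": 0, "rx": 0, "ry": 0, "rz": 0}, {"dx": 0.2, "dy": -1, "dz": 0, "rx": 0, "ry": 0, "rz": 0}, {"dx": 0.2, "dy": -1, "dz": 0, "rx": 0, "ry": 0, "rz": 0}, {"dx": 0.2, "dy": -1, "dz": 0, "rx": 0, "ry": 0, "rz": 0}, {"dx": 0.2, "dy": -1, "dz": 0, "rx": 0, "ry": 0, "rz": 0}, {"dx": 0.2, "dy": -1, "dz": 0, "rx": 0, "ry": 0, "rz": 0}, {"dx": 0.2, "dy": -1, "dz": 0, "rx": 0, "ry": 0, "rz": 0}, {"dx": 0.2, "dy": -1, "dz": 0, "rx": 0, "ry": 0, "rz": 0}, {"dx": 0.2, "dy": -1, "dz": 0, "rx": 0, "ry": 0, "rz": 0}])

```text
t: 7.75
tcp_pos: [0.5741, -0.123, 0.2837]
tool_rot: [-0.035, 0.999, 0.0, -0.001]
force: [-0.0, 0.5, -1.5]
finger_gap: 0.224
gripper_force: 29.5
```

```bash
python3 - <<'E'
from h import *
s=sensors.sense(); print(s['t'],s['q'],s['tcp_pos'],s['tool_rot'],s['finger_gap'],s['force'])
m=cams.camera_model('wrist'); im=snap('wrist','w4.png'); np.save('m4.npy',m)
print(proj('wrist',(.5754,-.1215,.08),m),proj('wrist',s['tcp_pos']-[0,0,.082],m))
E
```

```text
7.75 [-4.01041788e-01  4.21609748e-01  1.46557290e+00 -2.97214054e-04
  1.25718619e+00 -2.04104474e+00] [ 0.57411314 -0.12296122  0.28370274] [-3.46423867e-02  9.99398798e-01  4.57671276e-04 -1.31806899e-03] 0.2242971544547615 [-0.04269567  0.53380995 -1.51176421]
(np.float64(281.5968779146691), np.float64(185.49386345853995)) (np.float64(280.6151491428015), np.float64(220.70497972018575))
```

View pics/w4.png

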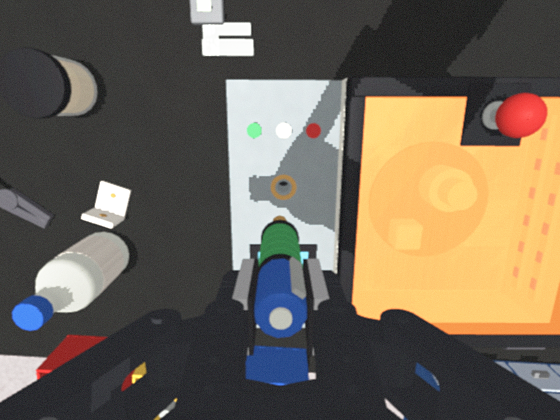

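The picture shows the brass ring centred near (284,187), against a prediction of (281.6,185.5). The pen hangs upright above it with its tip at (280,220). The knob is at (521,115).

```bash
python3 - <<'E'
from h import *
m=np.load('m4.npy',allow_pickle=True).item()
h=cv2.cvtColor(cv2.imread('pics/w4.png'),cv2.COLOR_BGR2HSV)
k=np.zeros(h.shape[:2],np.uint8); k[168:206,262:308]=cv2.inRange(h,(8,70,50),(28,255,255))[168:206,262:308]
p=cv2.findNonZero(k); print(len(p),cv2.boundingRect(p),cv2.minEnclosingCircle(p),cv2.fitEllipse(cv2.convexHull(p)))
(c,_,_)=cv2.fitEllipse(cv2.convexHull(p)); print(onz('wrist',*c,.08,m))
k=cv2.inRange(h,(0,180,90),(4,255,255)); k[:,:470]=0
c=max(cv2.findContours(k,0,2)[0],key=cv2.contourArea); e=cv2.minEnclosingCircle(c); print(e,onz('wrist',*e[0],.156,m))
E
```

```text
298 (271, 175, 26, 25) ((283.15753173828125, 186.85958862304688), 12.843331336975098) ((283.0589904785156, 186.78115844726562), (25.074356079101562, 25.5572566986084), 77.116455078125)
[ 0.57659549 -0.11995901  0.08      ]
((521.4130249023438, 115.5434799194336), 25.836320877075195) [0.49531591 0.04879028 0.156     ]
```

Request:
move_arm(targets=[{"dx": 0.09, "dy": 0.11, "dz": -0.3, "rx": 0, "ry": 0, "rz": 0}, {"dx": 0, "dy": 0, "dz": -0.6, "rx": 0, "ry": 0, "rz": 0}, {"dx": 0, "dy": 0, "dz": -0.6, "rx": 0, "ry": 0, "rz": 0}, {"dx": 0, "dy": 0, "dz": -0.6, "rx": 0, "ry": 0, "rz": 0}, {"dx": 0, "dy": 0, "dz": -0.6, "rx": 0, "ry": 0, "rz": 0}, {"dx": 0, "dy": 0, "dz": -0.6, "rx": 0, "ry": 0, "rz": 0}, {"dx": 0, "dy": 0, "dz": -0.6, "rx": 0, "ry": 0, "rz": 0}, {"dx": 0, "dy": 0, "dz": -0.5, "rx": 0, "ry": 0, "rz": 0}, {"dx": 0, "dy": 0, "dz": 0, "rx": 0, "ry": 0, "rz": 0}, {"dx": 0, "dy": 0, "dz": 0, "rx": 0, "ry": 0, "rz": 0}])

```text
t: 9.05
tcp_pos: [0.5776, -0.119, 0.1754]
tool_rot: [-0.035, 0.999, -0.0, 0.0]
force: [-0.3, 0.5, -1.4]
finger_gap: 0.224
gripper_force: 29.5
```

```bash
python3 - <<'E'
from h import *
s=sensors.sense(); print(s['t'],s['tcp_pos'],s['force'])
m=cams.camera_model('wrist'); im=snap('wrist','w5.png')
print(proj('wrist',(.5766,-.12,.08),m),proj('wrist',s['tcp_pos']-[0,0,.082],m))
cv2.imwrite('pics/w5c.png',cv2.resize(im[170:340,220:350,::-1],None,fx=3.5,fy=3.5,interpolation=cv2.INTER_CUBIC))
E
```

```text
9.05 [ 0.57759847 -0.1189778   0.17537564] [-0.31523363  0.45312767 -1.43166675]
(np.float64(279.3515846550582), np.float64(213.12272082311503)) (np.float64(280.75498894622876), np.float64(220.34840758355105))
```

View pics/w5c.png

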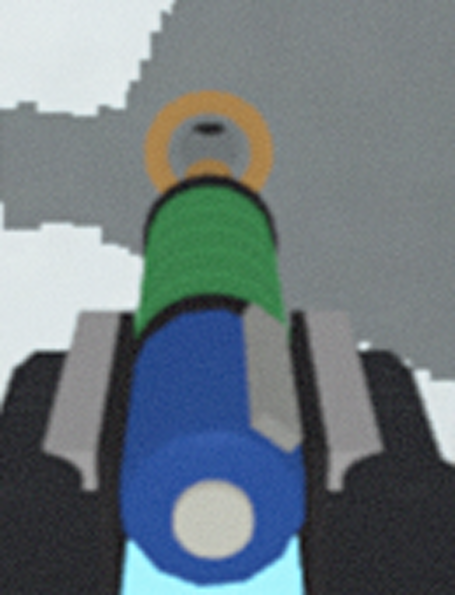

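The tip sits over the ring centred at about (279.7,214) full frame, aligned to within 1 mm. I'll insert slowly.

Request:
move_arm(targets=[{"dx": -0.03, "dy": -0.02, "dz": -0.22, "rx": 0, "ry": 0, "rz": 0}, {"dx": 0, "dy": 0, "dz": -0.22, "rx": 0, "ry": 0, "rz": 0}, {"dx": 0, "dy": 0, "dz": -0.22, "rx": 0, "ry": 0, "rz": 0}, {"dx": 0, "dy": 0, "dz": -0.22, "rx": 0, "ry": 0, "rz": 0}, {"dx": 0, "dy": 0, "dz": -0.22, "rx": 0, "ry": 0, "rz": 0}, {"dx": 0, "dy": 0, "dz": -0.22, "rx": 0, "ry": 0, "rz": 0}, {"dx": 0, "dy": 0, "dz": -0.22, "rx": 0, "ry": 0, "rz": 0}, {"dx": 0, "dy": 0, "dz": -0.22, "rx": 0, "ry": 0, "rz": 0}, {"dx": 0, "dy": 0, "dz": 0, "rx": 0, "ry": 0, "rz": 0}, {"dx": 0, "dy": 0, "dz": 0, "rx": 0, "ry": 0, "rz": 0}])

```text
t: 10.35
tcp_pos: [0.5764, -0.1192, 0.131]
tool_rot: [-0.035, 0.999, 0.0, -0.0]
force: [-0.1, -0.3, -0.5]
finger_gap: 0.225
gripper_force: 29.5
```

Request:
move_arm(targets=[{"dx": 0, "dy": 0, "dz": -0.04, "rx": 0, "ry": 0, "rz": 0}, {"dx": 0, "dy": 0, "dz": -0.04, "rx": 0, "ry": 0, "rz": 0}, {"dx": 0, "dy": 0, "dz": -0.04, "rx": 0, "ry": 0, "rz": 0}, {"dx": 0, "dy": 0, "dz": 0, "rx": 0, "ry": 0, "rz": 0}, {"dx": 0, "dy": 0, "dz": 0, "rx": 0, "ry": 0, "rz": 0}, {"dx": 0, "dy": 0, "dz": 0, "rx": 0, "ry": 0, "rz": 0}, {"dx": 0, "dy": 0, "dz": 0, "rx": 0, "ry": 0, "rz": 0}, {"dx": 0, "dy": 0, "dz": 0, "rx": 0, "ry": 0, "rz": 0}, {"dx": 0, "dy": 0, "dz": 0, "rx": 0, "ry": 0, "rz": 0}, {"dx": 0, "dy": 0, "dz": 0, "rx": 0, "ry": 0, "rz": 0}])

```text
t: 11.6
tcp_pos: [0.5769, -0.1193, 0.1306]
tool_rot: [-0.035, 0.999, -0.0, 0.001]
force: [-4.0, 0.5, 12.8]
finger_gap: 0.225
gripper_force: 31.0
```

Request:
move_arm(targets=[{"dx": 0, "dy": 0, "dz": 0, "rx": 0, "ry": 0, "rz": 0}, {"dx": 0, "dy": 0, "dz": 0, "rx": 0, "ry": 0, "rz": 0}, {"dx": 0, "dy": 0, "dz": 0, "rx": 0, "ry": 0, "rz": 0}, {"dx": 0, "dy": 0, "dz": 0, "rx": 0, "ry": 0, "rz": 0}, {"dx": 0, "dy": 0, "dz": 0, "rx": 0, "ry": 0, "rz": 0}, {"dx": 0, "dy": 0, "dz": 0.4, "rx": 0, "ry": 0, "rz": 0}, {"dx": 0, "dy": 0, "dz": 0.8, "rx": 0, "ry": 0, "rz": 0}, {"dx": 0, "dy": 0, "dz": 0.9, "rx": 0, "ry": 0, "rz": 0}, {"dx": 0, "dy": 0, "dz": 0.9, "rx": 0, "ry": 0, "rz": 0}, {"dx": 0, "dy": 0, "dz": 1, "rx": 0, "ry": 0, "rz": 0}], claw=50)

```text
t: 12.85
tcp_pos: [0.5764, -0.1192, 0.2294]
tool_rot: [-0.035, 0.999, -0.0, 0.0]
force: [0.8, -0.2, 0.2]
finger_gap: 0.5
gripper_force: 0.0
```

```bash
python3 - <<'E'
from h import *
s=sensors.sense(); print(s['t'],s['tcp_pos'],s['force'],s['finger_gap'])
m=cams.camera_model('wrist'); im=snap('wrist','w6.png')
P=np.array([.5768,-.1196,.048])
for z in(0,.032,.114): print(proj('wrist',P+[0,0,z],m))
print(proj('wrist',(.4953,.0485,.156),m))
h=cv2.cvtColor(im,cv2.COLOR_RGB2HSV)
k=cv2.inRange(h,(0,180,90),(4,255,255)); k[:,:420]=0
c=max(cv2.findContours(k,0,2)[0],key=cv2.contourArea); e=cv2.minEnclosingCircle(c); print(e,onz('wrist',*e[0],.156,m))
E
```

```text
12.85 [ 0.57638363 -0.11922447  0.22939684] [ 0.82183888 -0.24597329  0.15172456] 0.4995029838596368
(np.float64(280.0642988470602), np.float64(188.78371841141524))
(np.float64(280.0859321979229), np.float64(196.91182621177495))
(np.float64(280.16880656966254), np.float64(228.04948175403698))
(np.float64(577.1864927287048), np.float64(112.08715963071907))
((558.5, 114.0), 23.00553321838379) [0.4971329  0.03791905 0.156     ]
```

View pics/w6.png

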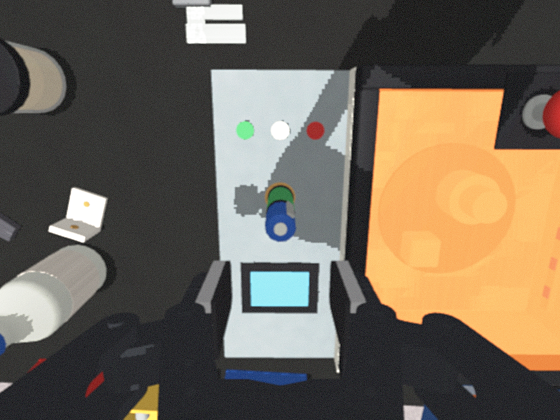

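The pen stands home in the port, upright: its top at (280,228) is exactly where a seated pen projects. Lid shut. Next is the knob.

Request:
move_arm(targets=[{"dx": -0.2, "dy": 0.4, "dz": 0.1, "rx": 0, "ry": 0, "rz": 0}, {"dx": -0.4, "dy": 0.8, "dz": 0, "rx": 0, "ry": 0, "rz": 0}, {"dx": -0.4, "dy": 0.8, "dz": 0, "rx": 0, "ry": 0, "rz": 0}, {"dx": -0.4, "dy": 0.8, "dz": 0, "rx": 0, "ry": 0, "rz": 0}, {"dx": -0.4, "dy": 0.8, "dz": 0, "rx": 0, "ry": 0, "rz": 0}, {"dx": -0.4, "dy": 0.8, "dz": 0, "rx": 0, "ry": 0, "rz": 0}, {"dx": -0.4, "dy": 0.8, "dz": 0, "rx": 0, "ry": 0, "rz": 0}, {"dx": -0.4, "dy": 0.8, "dz": 0, "rx": 0, "ry": 0, "rz": 0}, {"dx": -0.24, "dy": 0.7, "dz": 0, "rx": 0, "ry": 0, "rz": 0}, {"dx": 0, "dy": 0, "dz": 0, "rx": 0, "ry": 0, "rz": 0}], claw=70)

```text
t: 14.15
tcp_pos: [0.495, 0.0495, 0.2306]
tool_rot: [-0.036, 0.999, -0.0, -0.0]
force: [1.1, -0.3, -0.1]
finger_gap: 0.7
gripper_force: 0.0
```

```bash
python3 - <<'E'
from h import *
s=sensors.sense(); print(s['t'],s['tcp_pos'],s['force'],s['finger_gap'])
m=cams.camera_model('wrist'); im=snap('wrist','w7.png')
h=cv2.cvtColor(im,cv2.COLOR_RGB2HSV)
k=cv2.inRange(h,(0,150,60),(5,255,255)); k[:,:200]=0;k[:,360:]=0
c=max(cv2.findContours(k,0,2)[0],key=cv2.contourArea); e=cv2.minEnclosingCircle(c); print(e,onz('wrist',*e[0],.156,m))
E
```

```text
14.15 [0.49495033 0.04951779 0.230641  ] [ 1.12667523 -0.25887813 -0.12511249] 0.7002149688264774
((278.19512939453125, 224.36585998535156), 25.23221206665039) [0.49537156 0.0478782  0.156     ]
```

Request:
move_arm(targets=[{"dx": 0.02, "dy": -0.06, "dz": -0.3, "rx": 0, "ry": 0, "rz": 0}, {"dx": 0, "dy": 0, "dz": -0.5, "rx": 0, "ry": 0, "rz": 0}, {"dx": 0, "dy": 0, "dz": -0.5, "rx": 0, "ry": 0, "rz": 0}, {"dx": 0, "dy": 0, "dz": -0.5, "rx": 0, "ry": 0, "rz": 0}, {"dx": 0, "dy": 0, "dz": -0.5, "rx": 0, "ry": 0, "rz": 0}, {"dx": 0, "dy": 0, "dz": -0.5, "rx": 0, "ry": 0, "rz": 0}, {"dx": 0, "dy": 0, "dz": -0.5, "rx": 0, "ry": 0, "rz": 0}, {"dx": 0, "dy": 0, "dz": -0.5, "rx": 0, "ry": 0, "rz": 0}, {"dx": 0, "dy": 0, "dz": -0.06, "rx": 0, "ry": 0, "rz": 0}, {"dx": 0, "dy": 0, "dz": 0, "rx": 0, "ry": 0, "rz": 0}])

```text
t: 15.45
tcp_pos: [0.4961, 0.0468, 0.134]
tool_rot: [-0.035, 0.999, -0.0, 0.0]
force: [0.4, 0.0, 0.0]
finger_gap: 0.7
gripper_force: 0.0
```

Request:
move_arm(targets=[{"dx": 0, "dy": 0, "dz": 0, "rx": 0, "ry": 0, "rz": 0}, {"dx": 0, "dy": 0, "dz": 0, "rx": 0, "ry": 0, "rz": 0}, {"dx": 0, "dy": 0, "dz": 0, "rx": 0, "ry": 0, "rz": 0}, {"dx": 0, "dy": 0, "dz": 0, "rx": 0, "ry": 0, "rz": 0}, {"dx": 0, "dy": 0, "dz": 0, "rx": 0, "ry": 0, "rz": 0}, {"dx": 0, "dy": 0, "dz": 0, "rx": 0, "ry": 0, "rz": 0}, {"dx": 0, "dy": 0, "dz": 0, "rx": 0, "ry": 0, "rz": 0}, {"dx": 0, "dy": 0, "dz": 0, "rx": 0, "ry": 0, "rz": 0}, {"dx": 0, "dy": 0, "dz": 0, "rx": 0, "ry": 0, "rz": 0}, {"dx": 0, "dy": 0, "dz": 0, "rx": 0, "ry": 0, "rz": 0}], claw=0, newtons=40)

```text
t: 16.7
tcp_pos: [0.4962, 0.0483, 0.1349]
tool_rot: [-0.034, 0.999, 0.001, 0.001]
force: [-0.2, 5.3, 3.5]
finger_gap: 0.352
gripper_force: 39.1
```

```bash
python3 - <<'E'
import numpy as np
# tool vertical: world row steps (units of 25 mm) for equal 4 deg lid steps
y=.066
a=np.radians(np.arange(0,41,2.)); x=-225*np.cos(a)+56*np.sin(a); z=225*np.sin(a)+56*np.cos(a)
for dx,dz in zip(np.diff(x),np.diff(z)): print((dx*np.cos(y)/25).round(3),(dx*np.sin(y)/25).round(3),(dz/25).round(3))
print(x[-1]-x[0],z[-1]-z[0])
E
```

```text
0.083 0.006 0.313
0.094 0.006 0.31
0.105 0.007 0.306
0.116 0.008 0.302
0.126 0.008 0.298
0.136 0.009 0.293
0.147 0.01 0.289
0.156 0.01 0.283
0.166 0.011 0.278
0.176 0.012 0.272
0.185 0.012 0.265
0.194 0.013 0.259
0.203 0.013 0.252
0.212 0.014 0.244
0.22 0.015 0.237
0.228 0.015 0.229
0.236 0.016 0.221
0.244 0.016 0.212
0.251 0.017 0.204
0.258 0.017 0.195
88.63610644067614 131.52570099413413
```

Request:
move_arm(targets=[{"dx": 0.08, "dy": 0.01, "dz": 0.31, "rx": 0, "ry": 0, "rz": 0}, {"dx": 0.09, "dy": 0.01, "dz": 0.31, "rx": 0, "ry": 0, "rz": 0}, {"dx": 0.1, "dy": 0.01, "dz": 0.31, "rx": 0, "ry": 0, "rz": 0}, {"dx": 0.12, "dy": 0.01, "dz": 0.3, "rx": 0, "ry": 0, "rz": 0}, {"dx": 0.13, "dy": 0.01, "dz": 0.3, "rx": 0, "ry": 0, "rz": 0}, {"dx": 0.14, "dy": 0.01, "dz": 0.29, "rx": 0, "ry": 0, "rz": 0}, {"dx": 0.15, "dy": 0.01, "dz": 0.29, "rx": 0, "ry": 0, "rz": 0}, {"dx": 0.16, "dy": 0.01, "dz": 0.28, "rx": 0, "ry": 0, "rz": 0}, {"dx": 0.17, "dy": 0.01, "dz": 0.28, "rx": 0, "ry": 0, "rz": 0}, {"dx": 0.18, "dy": 0.01, "dz": 0.27, "rx": 0, "ry": 0, "rz": 0}])

```text
t: 17.95
tcp_pos: [0.5273, 0.0503, 0.2073]
tool_rot: [-0.035, 0.999, 0.001, -0.002]
force: [-1.6, 5.5, -4.1]
finger_gap: 0.351
gripper_force: 39.8
```

Forces are small and the grip holds. On to 40 degrees.

Request:
move_arm(targets=[{"dx": 0.19, "dy": 0.01, "dz": 0.27, "rx": 0, "ry": 0, "rz": 0}, {"dx": 0.19, "dy": 0.01, "dz": 0.26, "rx": 0, "ry": 0, "rz": 0}, {"dx": 0.2, "dy": 0.01, "dz": 0.25, "rx": 0, "ry": 0, "rz": 0}, {"dx": 0.21, "dy": 0.01, "dz": 0.24, "rx": 0, "ry": 0, "rz": 0}, {"dx": 0.22, "dy": 0.02, "dz": 0.24, "rx": 0, "ry": 0, "rz": 0}, {"dx": 0.23, "dy": 0.02, "dz": 0.23, "rx": 0, "ry": 0, "rz": 0}, {"dx": 0.24, "dy": 0.02, "dz": 0.22, "rx": 0, "ry": 0, "rz": 0}, {"dx": 0.24, "dy": 0.02, "dz": 0.21, "rx": 0, "ry": 0, "rz": 0}, {"dx": 0.25, "dy": 0.02, "dz": 0.2, "rx": 0, "ry": 0, "rz": 0}, {"dx": 0.26, "dy": 0.02, "dz": 0.2, "rx": 0, "ry": 0, "rz": 0}])

```text
t: 19.2
tcp_pos: [0.5834, 0.054, 0.2654]
tool_rot: [-0.035, 0.999, 0.001, -0.002]
force: [-2.6, 5.2, -2.1]
finger_gap: 0.348
gripper_force: 39.8
```

Request:
move_arm(targets=[{"dx": 0, "dy": 0, "dz": 0, "rx": 0, "ry": 0, "rz": 0}, {"dx": 0, "dy": 0, "dz": 0, "rx": 0, "ry": 0, "rz": 0}, {"dx": 0, "dy": 0, "dz": 0, "rx": 0, "ry": 0, "rz": 0}, {"dx": 0, "dy": 0, "dz": 0, "rx": 0, "ry": 0, "rz": 0}, {"dx": 0, "dy": 0, "dz": 0, "rx": 0, "ry": 0, "rz": 0}, {"dx": 0, "dy": 0, "dz": 0, "rx": 0, "ry": 0, "rz": 0}, {"dx": 0, "dy": 0, "dz": 0, "rx": 0, "ry": 0, "rz": 0}, {"dx": 0, "dy": 0, "dz": 0, "rx": 0, "ry": 0, "rz": 0}, {"dx": 0, "dy": 0, "dz": 0, "rx": 0, "ry": 0, "rz": 0}, {"dx": 0, "dy": 0, "dz": 0, "rx": 0, "ry": 0, "rz": 0}])

```text
t: 20.45
tcp_pos: [0.5835, 0.054, 0.2653]
tool_rot: [-0.035, 0.999, 0.001, -0.001]
force: [-2.0, 4.1, -2.0]
finger_gap: 0.349
gripper_force: 39.9
```

```bash
python3 - <<'E'
from h import *
s=sensors.sense(); print(s['t'],s['tcp_pos'],s['force'],s['finger_gap'],s['gripper_force'],np.abs(s['qd']).max())
# knob at 30/35/40/45 deg in scene view; hinge from knob start
K=np.array([.4955,.0483]); d=np.array([np.cos(.066),np.sin(.066)])
for g in(35,40,45):
    a=np.radians(g); x=-.225*np.cos(a)+.056*np.sin(a)+.225; z=.1+.225*np.sin(a)+.056*np.cos(a)
    f=-.255*np.cos(a)+.225; zf=.1+.255*np.sin(a)
    Y=np.array([-d[1],d[0]])*.12
    print(g,(*(K+d*x),z),proj('scene',(*(K+d*x),z)),'front corner under',proj('scene',(*(K+d*f+Y),zf)))
im=snap('scene','s2.png')
E
```

```text
20.45 [0.5835433  0.05399806 0.26532669] [-2.02280799  4.08070041 -2.03225331] 0.34903535328463436 39.92434501647949 0.0013611583688885398
35 (np.float64(0.5681525455162442), np.float64(0.05310204259559443), np.float64(0.2749272126591689)) (np.float64(298.16134337147804), np.float64(178.85069459609957)) front corner under (np.float64(358.07842374971847), np.float64(190.4168543455687))
40 (np.float64(0.5839431270676206), np.float64(0.05414573686232818), np.float64(0.2875257009941341)) (np.float64(295.0386744831847), np.float64(179.28357999110477)) front corner under (np.float64(357.09767249312773), np.float64(188.8041238318689))
45 (np.float64(0.6007692606545461), np.float64(0.05525787697565033), np.float64(0.2986970055134199)) (np.float64(291.52241421154963), np.float64(180.54011303439196)) front corner under (np.float64(355.72010065461006), np.float64(187.9726208875005))
```

View pics/s2.png

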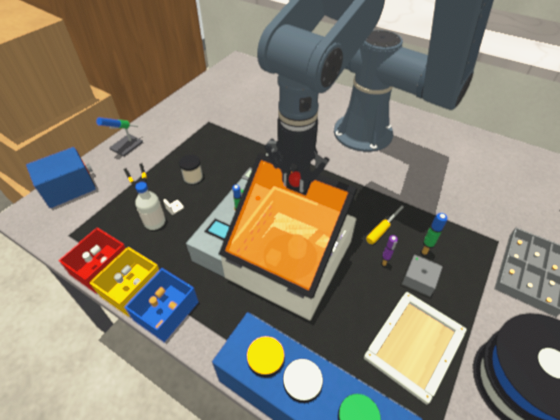

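The picture shows the knob held at (295,179), which matches the 40° prediction of (295,179.3). The pen stands upright in the port at (238,195), and the bystanders are in place. Handing in.

```bash
python3 -c "
from h import *
print(order.sign_off())"
```

```text
the job is handed in; nothing more can be done
None
```

The job is handed in: the pen meter is upright and fully home in the probe port, and the gripper is holding the lid still by its red knob at about 40°. The hand-in did not return a verdict.

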